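Tip the pan of oily weld tabs over the stop into the drip tray

TASK

The sawn weld tabs in the small steel pan are to go into the drip tray: take the pan by its bar handle, coming in at a slant under the fume nozzle without bumping it, and slide the pan flat along the board until its foot is right up against the stop strip. Then swing it up and over the strip without lifting it off, and let it down under control, not dropping it over, until it lies on its side across the strip and the rest bar and all four tabs have slid out into the tray. Let go and leave the pan lying there to drain, and leave the firebrick, hammer and brush where they are.

Things in the scene. Friction and masses are not known exactly. Their poses are not given: they have to be found in the camera images.
- station: Tip-out board fixed on two courses of firebricks, 260 mm along x. Origin on the bench under the middle of the stop strip's pan-side face; x along the strip away from the robot, y from pan side across the strip to the drip tray, z up. Pan side: flat steel plate from y -240 mm to 0, 148 mm above the bench; two flat lugs on it at the strip's ends clear the pan. Tray side: see tray_floor.
- stop_top (a point): Middle of the stop strip's top edge. The strip is 5 mm thick (station y 0 to 5 mm); its top is 170 mm above the bench, so it stands 22 mm above the plate. Axes as the station's.
- rest_bar (a point): Middle of the fixed rest bar, a 10 mm round bar parallel to the strip, 58 mm beyond the strip's pan-side face, its centre 147.5 mm above the bench, on two flat arms 224 mm apart. The tipped pan's side comes to lie across the strip and this bar, its mouth sticking out just beyond the bar over the tray. Axes as the station's.
- tray_floor (a point): Middle of the grey drip tray's floor, 68 mm above the bench. The tray lies low beyond the strip, from station y 7 to 247 mm and 260 mm along x; walls 46 mm above the floor, 3 mm thick. Axes as the station's.
- nozzle: Fume nozzle fixed above the board; origin and axes as the station's. Flat slot mouth, underside 465 mm above the bench, x -12 to 83, y -215 to 150 mm; it narrows upward, leaning away from the robot, to a flexible duct. It hangs over the pan handle's whole path: a tool pointing straight down does not fit there, one slanted about 30 degrees, leaning back to the robot, does.
- pan: Loose sheet-steel pan, 150 (x) x 110 (y) x 90 mm high, 3 mm walls, rim fold 6 mm high, 3 mm proud (not on the foot side). Origin: centre of the underside; z out of the mouth, y to the foot side facing the strip, where it pours. 0.62 kg empty, 0.85 full, friction 0.6. Starts 20 to 50 mm short of the strip. Let go tipped under about 88 degrees it falls back, beyond that over; at rest on strip and rest bar it is tipped about 108 degrees.
- pan_bar (a point): Middle of the pan's bar handle: round bar 12 mm thick fixed to the pan along its x, free for 62 mm between two legs, on the side away from the strip. Centre 46 mm outside the pan's wall (101 mm from its middle along -y), 80 mm above its underside; 40 mm clear to the wall, 37 mm at the rim, which is 4 mm above the bar's top. Axes as the pan's. The bar can turn in a grip.
- pan_foot (a point): Middle of the pan's foot edge, the lower edge that goes against the strip (55 mm from the pan's middle along +y, at the underside); axes as the pan's.
- tab1_mid (a point): Centre of a loose oily steel weld tab, 50 x 25 x 6 mm (x, y, z), 58 g, with a dark drilled hole near one end; it starts in the pan and slides on a slope of about 10 degrees or more.
- tab2_mid (a point): Centre of a loose oily steel weld tab, 50 x 25 x 6 mm (x, y, z), 58 g, with a dark drilled hole near one end; it starts in the pan and slides on a slope of about 10 degrees or more.
- tab3_mid (a point): Centre of a loose oily steel weld tab, 50 x 25 x 6 mm (x, y, z), 58 g, with a dark drilled hole near one end; it starts in the pan and slides on a slope of about 10 degrees or more.
- tab4_mid (a point): Centre of a loose oily steel weld tab, 50 x 25 x 6 mm (x, y, z), 58 g, with a dark drilled hole near one end; it starts in the pan and slides on a slope of about 10 degrees or more.
- firebrick: Loose cream firebrick 230 x 114 x 64 mm lying on the bench; origin at the centre of its underside. Leave alone.
- hammer: Loose hammer lying on the bench, about 300 mm long; leave alone.
- brush: Loose hand brush lying on the bench, about 250 mm long; leave alone.

How it is judged:
By the outcome, as a careful person would: the job done as asked, in the order asked, and still so for the second after the job is handed in, with the robot touching nothing.
It also fails if it takes over 48 s, if anything falls off the work surface, if the arm or the gripper's body presses on something with over 40 N, if the wrist force passes 120 N, or if a joint passes its speed limit or range.

ROBOT

A 6-joint arm with a two-finger parallel gripper is mounted at the origin on the work surface. World frame = base frame: x ahead of the robot, y to its left, z up, the work surface at z = 0. Lengths are in mm, angles in rad, forces in N, time in s.
With the tool pointing down it reaches from about 350 to 875 mm from the base axis. Payload 4.2 kg.
Tool frame: the origin (TCP) lies at the very end of the fingers, on their centre line; the grasp point (between the pads) lies 19 mm behind it; x points along the fingers, z is the direction in which the jaws open and shut, and the axes are right-handed (so a half turn about x gives the same grasp; the last joint's range is limited). The gripper opens to 85 mm and grips with 20 to 120 N. Pads are 22 mm wide; open, the fingers measure 114 mm over their backs; the gripper's body (76 mm by 85 mm) begins 54 mm behind the grasp point. The pads swing forward as they close: fully open they stand 13 mm farther back than shut.
Start: joints at [-1.064, 0.385, 0.008, 0, -1.194, -0.259], TCP at [153.312, -605.883, 231.312] pointing down, gripper open.
Joint ranges: [-3.14, 3.14], [-1.21, 2.06], [-1.07, 1.41], [-3.16, 2.05], [-2.99, -0.16], [-3.1, 3.1]. Speed limits (rad/s): [2.79, 2.79, 3.14, 3.14, 3.14, 3.14].

INTERFACE

Orientations are given as a unit quaternion [w, x, y, z].
In Python, from plant import robot, eoat, solver, readout, optics, job gives the robot as it stands. The module is installed in compiled form; this text tells all that it offers. Calls block until the motion is done:
- robot.move_to(position, orientation): joint-space move of the TCP to a pose.
- robot.move_straight(position, attitude=None, v=150): straight line of the TCP; attitude=None keeps the orientation; v is the mean speed in mm/s.
- robot.movej(angles): joint-space move.
- eoat.gripper_to(opening, effort=None): opening from 0.0 (shut) to 1.0 (fully open); effort is the grip in N (None keeps the last); returns when the fingers have stopped.
- robot.dwell(seconds).
- solver.ik(position, orientation): joint angles nearest the present ones, or None.
- readout.get_state(): the state.
- optics.camera(name): name is "scene" or "side" or "wrist"; returns a dict with "img" (480x640x3 uint8, red, green, blue), "z_map" (480x640 float32, mm along the optical axis (not along the pixel's ray), 0 where there is no reading), "fovy" (degrees; the focal length in pixels is half the picture's height over the tangent of half this angle, whatever the lens; pixels are square), "cx", "cy" (the principal point, pixels), "distortion" ([k1, k2, p1, p2, k3] as OpenCV has them; the pictures are not rectified), "R" (3x3) and "t" (3): a world point X has camera coordinates R X + t. Camera axes: x right, y down, z forward; pixel columns grow to the right and rows downward; lengths in mm; the calibration is good to about 2 mm. A picture is of the moment at which its call begins.
A pose or a line that the arm cannot do raises robot.PlanningError and nothing moves.
- job.sign_off(): hands the job in, once; it reports no verdict.
The state is a dict: "clock": time; "joint_positions": joint angles; "dq": joint speeds; "joint_torque": joint torques, N m; "eef_pos": TCP position; "orientation": TCP orientation; "contact_force": force on the tool from outside, world axes, zero at the start; "ft_torque": the same for the moment, N m; "opening": opening from 0.0 (shut) to 1.0 (fully open).
Only numpy, scipy, OpenCV 4.12 (cv2) and the standard library are available. Lean on these libraries where they do the work, as an engineer would, in place of code of your own. Each camera call takes 0.05 s, during which the arm holds its last target. There are 200 camera calls.

## Working session

There is one attempt and no reset: what is moved stays moved. The work goes in short steps, each a Python script; the robot and the scene stay as the last script left them, time stands still between calls to the robot, and variables do not carry over. Pictures are saved under pics/ and viewed, about 8 in all and at most 12, crops included, and the job is handed in when it is done.

```bash
mkdir -p pics; ls
cat > h.py <<'E'
import numpy as np, cv2
from plant import robot, eoat, solver, readout, optics, job
def snap(n,tag):
    c=optics.camera(n); cv2.imwrite(f'pics/{tag}.png',c['img'][:,:,::-1]); np.savez(f'pics/{tag}.npz',**{k:np.array(v) for k,v in c.items()}); return c
def cloud(c):
    f=240/np.tan(np.radians(float(c['fovy']))/2)
    K=np.array([[f,0,float(c['cx'])],[0,f,float(c['cy'])],[0,0,1.]])
    u,v=np.meshgrid(np.arange(640.),np.arange(480.))
    p=cv2.undistortPoints(np.stack([u.ravel(),v.ravel()],1)[:,None],K,np.array(c['distortion'],float)).reshape(480,640,2)
    z=c['z_map']; P=np.dstack([p*z[...,None],z])
    W=(P-np.array(c['t']))@np.array(c['R']); W[z<=0]=np.nan
    return W
E
python3 - <<'E'
from h import *
a=snap('scene','s1');b=snap('side','d1');
for c in(a,b): print(c['fovy'],c['cx'],c['cy'],c['distortion'],c['R'],c['t'])
cv2.imwrite('pics/both.png',cv2.resize(np.hstack([a['img'],b['img']])[:,:,::-1],(800,300)))
print(readout.get_state())
E
```

```text
pics
55.60266606716948 309.73103699656457 235.49427887776537 [-0.05779374  0.          0.          0.          0.        ] [[ 0.10652766  0.99430845  0.00160158]
 [ 0.85039327 -0.09027403 -0.51834533]
 [-0.51525056  0.05658009 -0.8551699 ]] [ -36.44299843 -406.95171644 1723.09018957]
43.04215138154109 311.77268133001235 237.71267403408507 [-0.19742388  0.          0.          0.          0.        ] [[-0.96168126 -0.27414105 -0.00397982]
 [-0.18546568  0.66116337 -0.72695631]
 [ 0.20191988 -0.69836214 -0.68667218]] [ 537.44682057  219.94462579 1362.11640878]
{'clock': 0.1, 'joint_positions': array([-1.06440607e+00,  3.85504412e-01,  6.77919051e-03, -4.01121408e-04,
       -1.19403366e+00, -2.58563581e-01]), 'dq': array([-0.00070635, -0.00186034,  0.00123409,  0.00200709,  0.00174698,
       -0.00015884]), 'joint_torque': array([-5.67359020e-04, -3.93319881e+01,  1.88929242e+01,  4.19789851e+00,
       -2.53622398e-03,  1.44672764e-06]), 'eef_pos': array([ 153.17003215, -605.40609821,  230.32760991]), 'orientation': array([ 0.43480243, -0.55734549,  0.43401577,  0.55851872]), 'contact_force': array([-0.36947361, -0.55921751, -0.08663294]), 'ft_torque': array([0.00299694, 0.04305409, 0.0568413 ]), 'opening': 0.9978178963113581}
```

View pics/s1.png

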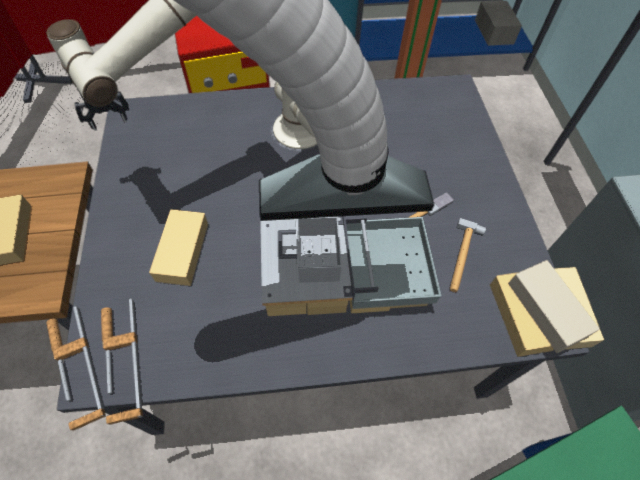

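View pics/d1.png

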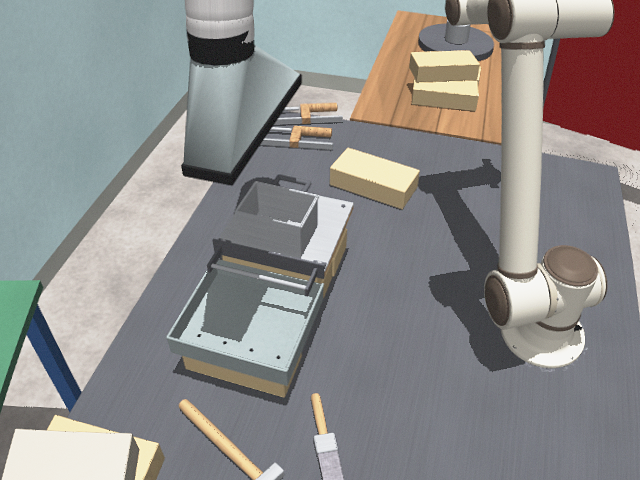

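Scene view: pan at about (318,248) with its bar at (285,243), strip along column ~347, tray to the right, and the nozzle mouth edge at row ~213. Side view: pan at (275,215), strip at (265,250), rest bar at (262,275). Station x runs roughly along world x and y along world y.

Run:
```python
from h import *
img=[]
for tag,px in(('s1',[(318,225),(318,268),(283,243),(270,260),(350,290),(400,290),(345,285),(372,255),(262,180)]),('d1',[(245,182),(320,200),(340,215),(220,243),(312,270),(265,272),(207,175)])):
    c=np.load(f'pics/{tag}.npz');W=cloud(c)
    for u,v in px: print(tag,u,v,np.round(W[v,u],1))
    P=W.reshape(-1,3)
    roi=(P[:,0]>350)&(P[:,0]<1000)&(P[:,1]>-350)&(P[:,1]<400)
    P=P[roi]
    h,e=np.histogram(P[:,2],np.arange(60,260,4)); print([(int(a),int(b)) for a,b in zip(e,h) if b>40])
    for lo,hi,n in((166,173,'strip?'),(233,243,'rim'),(145,151,'plate'),(64,72,'tray'),(460,470,'noz')):
        Q=P[(P[:,2]>lo)&(P[:,2]<hi)]
        if len(Q)>10: print(n,len(Q),Q.min(0).round(),Q.max(0).round(),[ [float(round(t,1)) if not isinstance(t,tuple) else tuple(np.round(t,1)) for t in cv2.minAreaRect(Q[:,:2].astype(np.float32))]])
# crops
a=cv2.imread('pics/s1.png')[200:320,240:450];b=cv2.imread('pics/d1.png')[160:310,160:360]
cv2.imwrite('pics/crop.png',np.vstack([cv2.resize(a,(525,300),interpolation=2),cv2.resize(b,(525,300),interpolation=2)]))
```

```text
s1 318 225 [567.2  -1.4 201.6]
s1 318 268 [716.4 -19.4 234.8]
s1 283 243 [ 582.7 -102.3  147.6]
s1 270 260 [ 633.6 -142.3  148.1]
s1 350 290 [747.1  64.6 148.4]
s1 400 290 [728.  218.8  69.7]
s1 345 285 [730.4  53.7 146.7]
s1 372 255 [605.9 159.1  68.6]
s1 262 180 [ 626.5 -133.7  494.4]
[(60, 450), (64, 2606), (68, 1971), (72, 293), (76, 175), (80, 175), (84, 185), (88, 164), (92, 160), (96, 150), (100, 144), (104, 115), (108, 84), (112, 261), (116, 169), (128, 46), (132, 59), (136, 76), (140, 230), (144, 2011), (148, 2470), (152, 760), (156, 389), (160, 140), (164, 101), (168, 165), (172, 77), (176, 59), (180, 60), (184, 64), (188, 60), (192, 65), (196, 56), (200, 70), (204, 56), (208, 81), (212, 56), (216, 73), (220, 68), (224, 78), (228, 111), (232, 222), (236, 262)]
strip? 251 [524. -66. 166.] [768.  80. 173.] [[(np.float64(643.0), np.float64(6.9)), (np.float64(140.0), np.float64(244.4)), 87.8]]
rim 469 [ 562. -117.  233.] [721.  49. 243.] [[(np.float64(640.1), np.float64(-35.5)), (np.float64(160.0), np.float64(155.5)), 86.4]]
plate 3861 [ 499. -171.  145.] [768. 145. 151.] [[(np
[... 1069 characters left out ...]
 353), (236, 372), (240, 58)]
strip? 608 [509. -67. 166.] [767.  88. 173.] [[(np.float64(634.3), np.float64(11.2)), (np.float64(149.2), np.float64(258.3)), 86.6]]
rim 694 [ 559. -114.  233.] [720.  56. 243.] [[(np.float64(638.9), np.float64(-29.7)), (np.float64(164.9), np.float64(159.3)), 87.2]]
plate 2581 [ 500. -165.  145.] [767. 153. 151.] [[(np.float64(635.2), np.float64(-9.1)), (np.float64(316.0), np.float64(260.6)), 88.0]]
tray 7947 [ 395. -350.   64.] [776. 328.  72.] [[(np.float64(600.9), np.float64(-17.7)), (np.float64(722.6), np.float64(289.6)), 79.8]]
noz 174 [ 620. -140.  464.] [724. 227. 470.] [[(np.float64(629.2), np.float64(53.4)), (np.float64(376.9), np.float64(89.7)), 74.0]]
```

View pics/crop.png

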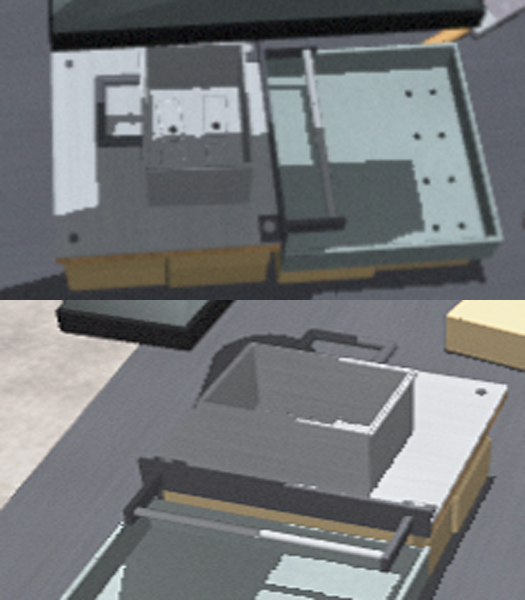

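The crop shows the pan's handle loop, tabs on the pan floor, strip, lugs and rest bar. Next I refine the poses from the depth clouds.

Run:
```python
from h import *
for tag in('s1','d1'):
    c=np.load(f'pics/{tag}.npz');P=cloud(c).reshape(-1,3);P=P[~np.isnan(P[:,0])]
    # strip: vertical tray-side/top points; line fit
    S=P[(P[:,2]>166)&(P[:,2]<173)&(P[:,1]>50)&(P[:,1]<100)&(P[:,0]>515)&(P[:,0]<760)]
    k,b=np.polyfit(S[:,0],S[:,1],1); r=S[:,1]-k*S[:,0]-b; m=abs(r)<5;k,b=np.polyfit(S[m,0],S[m,1],1)
    print(tag,'strip yaw',np.degrees(np.arctan(k)),'y mid',k*635+b,np.std(r[m]),len(S))
    a=np.radians(-2.1);R=np.array([[np.cos(a),np.sin(a)],[-np.sin(a),np.cos(a)]])
    Q=P.copy();Q[:,:2]=(P[:,:2]-[635,70])@R.T
    q=lambda s,ax:np.percentile(Q[s][:,ax],[1,5,50,95,99]).round(1) if s.sum()>5 else None
    pl=(abs(Q[:,2]-148)<3)&(abs(Q[:,0])<150)&(Q[:,1]<-60)&(Q[:,1]>-260)
    print('plate x',q(pl,0),'y',q(pl,1),'z',q(pl,2))
    s=(Q[:,2]>166)&(Q[:,2]<173)&(abs(Q[:,1])<15)&(abs(Q[:,0])<110);print('strip y',q(s,1))
    ba=(Q[:,2]>222)&(Q[:,2]<238)&(Q[:,1]<-155)&(Q[:,1]>-220)&(abs(Q[:,0])<90);print('bar x',q(ba,0),'y',q(ba,1),'z',q(ba,2),ba.sum())
    B=Q[ba];print(np.histogram(B[:,1],np.arange(-220,-150,5)))
    ri=(Q[:,2]>233)&(Q[:,2]<243)&(Q[:,1]>-160)&(Q[:,1]<0)&(abs(Q[:,0])<110);print('rim x',q(ri,0),'y',q(ri,1),'z',q(ri,2),ri.sum())
    print(cv2.minAreaRect(Q[ri][:,:2].astype(np.float32)))
    rb=(Q[:,2]>148)&(Q[:,2]<156)&(Q[:,1]>45)&(Q[:,1]<72)&(abs(Q[:,0])<95);print('restbar y',q(rb,1))
a=np.radians(-2.1)
for sl in(30,35):
  for sgn in(1,-1):
    t=np.radians(sl);ys=np.array([-np.sin(a),np.cos(a),0]);xs=np.array([np.cos(a),np.sin(a),0])
    X=np.sin(t)*xs-np.array([0,0,np.cos(t)]);Z=sgn*ys;Y=np.cross(Z,X)
    from scipy.spatial.transform import Rotation as Ro
    q=Ro.from_matrix(np.stack([X,Y,Z],1)).as_quat()[[3,0,1,2]]
    for p in((0,-190,228),(0,-150,228),(0,0,336),(0,104,302),(-60,-190,330)):
        w=np.array([635,70,0])+xs*p[0]+ys*p[1]+[0,0,p[2]]+19*X
        j=solver.ik(w,q);print(sl,sgn,p,None if j is None else np.round(j,2))
```

```text
s1 strip yaw -2.0121692816964707 y mid 74.18661115367419 1.6380036440552 139
plate x [-122.3 -109.2   33.8  125.7  131.7] y [-236.7 -232.1 -173.   -75.4  -64.3] z [145.2 145.6 148.1 150.6 150.9]
strip y [1.5 1.8 4.1 6.6 6.9]
bar x [-37.  -34.5  11.8  45.9  47.4] y [-186.3 -185.3 -177.6 -157.8 -155.4] z [225.4 227.7 232.9 236.5 237.5] 184
(array([ 0,  0,  0,  0,  0,  0, 13, 51, 50, 20, 17, 16, 17]), array([-220, -215, -210, -205, -200, -195, -190, -185, -180, -175, -170,
       -165, -160, -155]))
rim x [-67.3 -66.1  30.8  84.6  86.3] y [-155.7 -146.3 -101.3  -26.1  -24.4] z [233.2 233.7 237.3 240.4 242.2] 382
((9.295097351074219, -93.01053619384766), (135.58349609375, 155.5044403076172), 88.51483154296875)
restbar y [54.5 55.1 59.3 64.2 64.5]
d1 strip yaw -1.4874082833220337 y mid 78.23058364284344 2.12497343847384 331
plate x [-126.3 -123.5  -88.9  115.1  129.3] y [-233.4 -225.6 -139.3  -66.7  -61.4] z [145.2 145.6 148.1 150.5 150.9]
strip y [ 4.   5.4  9.5 12.9 14.2]
bar x [-37.1 -35.6   5.   43.7  47.1] y [-182.4 -179.5 -172.7 -158.  -155.4] z [224.  226.2 232.1 236.  237.5] 212
(
[... 811 characters left out ...]
.35  1.12]
30 -1 (0, 0, 336) [ 0.45  0.14 -0.35  0.4  -0.65  0.82]
30 -1 (0, 104, 302) [ 0.6   0.21 -0.39  0.55 -0.61  0.53]
30 -1 (-60, -190, 330) [ 0.11  0.04 -0.38  0.12 -0.64  1.35]
35 1 (0, -190, 228) [ 0.08  0.21 -0.56  0.34 -0.2  -2.  ]
35 1 (0, -150, 228) None
35 1 (0, 0, 336) [ 0.44  0.11 -0.47  0.57 -0.51 -2.49]
35 1 (0, 104, 302) [ 0.58  0.18 -0.52  0.8  -0.48 -2.84]
35 1 (-60, -190, 330) [ 0.11  0.01 -0.47  0.18 -0.5  -1.85]
35 -1 (0, -190, 228) [ 0.08  0.21 -0.56  0.34 -0.2   1.14]
35 -1 (0, -150, 228) None
35 -1 (0, 0, 336) [ 0.44  0.11 -0.47  0.57 -0.51  0.66]
35 -1 (0, 104, 302) [ 0.58  0.18 -0.52  0.8  -0.48  0.31]
35 -1 (-60, -190, 330) [ 0.11  0.01 -0.47  0.18 -0.5   1.29]
```

```bash
cat >> h.py <<'E'
from scipy.spatial.transform import Rotation as Ro
A=np.radians(-2.0); O=np.array([635,72.,0])
ys=np.array([-np.sin(A),np.cos(A),0]);xs=np.array([np.cos(A),np.sin(A),0])
T=np.radians(30); TX=np.sin(T)*xs-np.array([0,0,np.cos(T)]); TZ=-ys; TM=np.stack([TX,np.cross(TZ,TX),TZ],1)
Q=Ro.from_matrix(TM).as_quat()[[3,0,1,2]]
def tcp(p): # station coords of grasp point -> TCP world
    return O+xs*p[0]+ys*p[1]+np.array([0,0,p[2]])+19*TX
def grasp(): # station coords of grasp point now
    s=readout.get_state(); g=np.array(s['eef_pos'])-19*Ro.from_quat(np.array(s['orientation'])[[1,2,3,0]]).as_matrix()[:,0]-O
    return np.round([g@xs,g@ys,g[2]],1), np.round(s['contact_force'],1), round(s['clock'],2)
E
python3 - <<'E'
from h import *
g=np.array([0,-179.5,228]); u=np.array([.5,0,-np.cos(T)])
robot.move_to(tcp(g-130*u),Q); eoat.gripper_to(0.42,40)
print(grasp()); robot.dwell(.2); print(grasp())
c=snap('wrist','w1');W=cloud(c);V=(W-O);P=np.dstack([V@xs,V@ys,W[...,2]]).reshape(-1,3);P=P[~np.isnan(P[:,0])]
ba=(P[:,2]>220)&(P[:,2]<240)&(P[:,1]<-155)&(P[:,1]>-215)&(abs(P[:,0])<70)
B=P[ba];print(len(B),np.percentile(B,[1,50,99],axis=0).round(1))
for x in(-30,-20,-10,0,10,20,30):
    m=abs(B[:,0]-x)<4; m&=B[:,1]<-165
    if m.sum()>3: print(x,B[m][:,1].min().round(1),np.median(B[m][:,1]).round(1),B[m][:,1].max().round(1),B[m][:,2].max().round(1))
E
```

```text
(array([ -65. , -179.5,  340.6]), array([-0.8,  0.1,  0.5]), 2.97)
(array([ -65. , -179.5,  340.6]), array([ 0.1, -0.3,  0.9]), 3.17)
3176 [[ -40.9 -186.   228.9]
 [  -1.5 -177.1  233.9]
 [  43.  -155.6  236. ]]
-30 -184.4 -177.2 -165.4 236.5
-20 -185.1 -179.1 -173.1 236.6
-10 -185.1 -179.8 -173.7 236.2
0 -185.9 -179.8 -174.4 236.3
10 -185.9 -180.4 -174.3 235.9
20 -185.9 -180.4 -175.0 236.3
30 -186.7 -179.1 -165.2 236.0
```

View pics/w1.png

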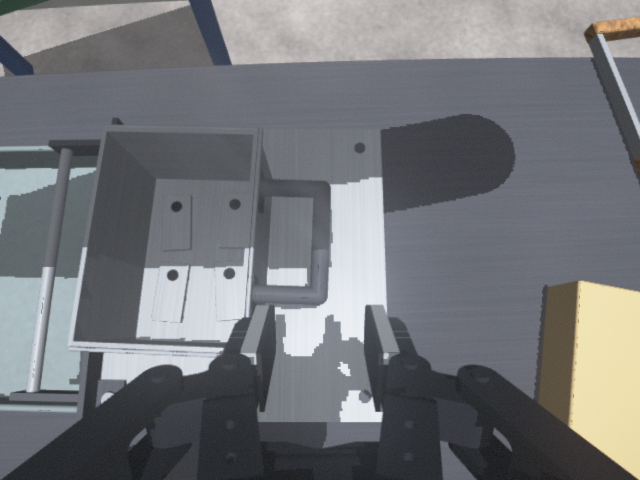

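Wrist view: the bar (columns ~313–330) lies between the fingers (265–375), and the four tabs lie in the pan. Bar centre is at station y -180, x about 1, turned about 1.4° from the strip. Descending and gripping.

Run:
```python
from h import *
g=np.array([-3,-179.7,228.]); u=np.array([.5,0,-np.cos(T)])
robot.move_straight(tcp(g-60*u),Q,v=120)
robot.move_straight(tcp(g),Q,v=50); print(grasp())
eoat.gripper_to(0.0,45); print(grasp(),readout.get_state()['opening'])
snap('wrist','w2')
# slide until contact
y=-179.7
f0=np.array(readout.get_state()['contact_force'])@ys
for y in (-172,-165):
    robot.move_straight(tcp([-3,y,228]),Q,v=40);print(y,grasp())
```

```text
(array([  -2.9, -179.7,  228.5]), array([1.1, 0.4, 0.1]), 5.29)
(array([  -2.7, -179.7,  228.5]), array([ 1.3, -0.9,  0.2]), 5.63) 0.1257938383459817
-172 (array([  -2.9, -172.1,  228.5]), array([-0.6, -2.8,  2.8]), 6.03)
-165 (array([  -2.9, -165.1,  228.5]), array([-0.6, -3.3,  3.8]), 6.35)
```

View pics/w2.png

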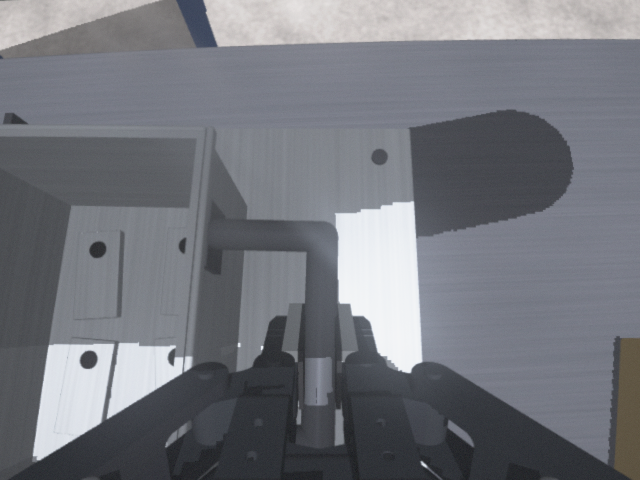

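The bar is held square between the pads, with the pan moving along with it. Sliding on to the strip in small steps, watching the force.

Run:
```python
from h import *
y=-165
while y<-147:
    y+= 3 if y<-162 else 1
    robot.move_straight(tcp([-3,y,228]),Q,v=25)
    g=grasp(); fy=g[1]@ys; print(y,g[0],g[1])
    if fy<-9: break
robot.dwell(.2);print(grasp())
c=snap('wrist','w3');c=snap('side','d3');c=snap('scene','s3')
cv2.imwrite('pics/d3c.png',cv2.resize(cv2.imread('pics/d3.png')[150:300,170:370],(800,600),interpolation=2))
```

```text
-162 [  -2.9 -162.2  228.5] [-0.8 -4.5  5.8]
-161 [  -2.8 -161.4  228.5] [-1.5 -5.3  5.2]
-160 [  -2.8 -160.4  228.5] [-1.  -6.1  3.8]
-159 [  -2.8 -159.5  228.5] [-0.9 -5.4  3.4]
-158 [  -2.8 -158.4  228.5] [-0.4 -5.8  4.7]
-157 [  -2.8 -157.5  228.4] [-0.8 -5.9  5.2]
-156 [  -2.8 -156.4  228.5] [-0.6 -5.2  5.4]
-155 [  -2.8 -155.5  228.5] [-0.3 -6.7  4.3]
-154 [  -2.8 -154.5  228.4] [-1.2 -5.1  5.3]
-153 [  -2.8 -153.5  228.5] [-0.6 -5.   4.4]
-152 [  -2.6 -153.2  228.5] [ 2.  -9.9  4.2]
(array([  -2.7, -153.2,  228.4]), array([  2. , -10.3,   3.6]), 9.32)
```

View pics/d3c.png

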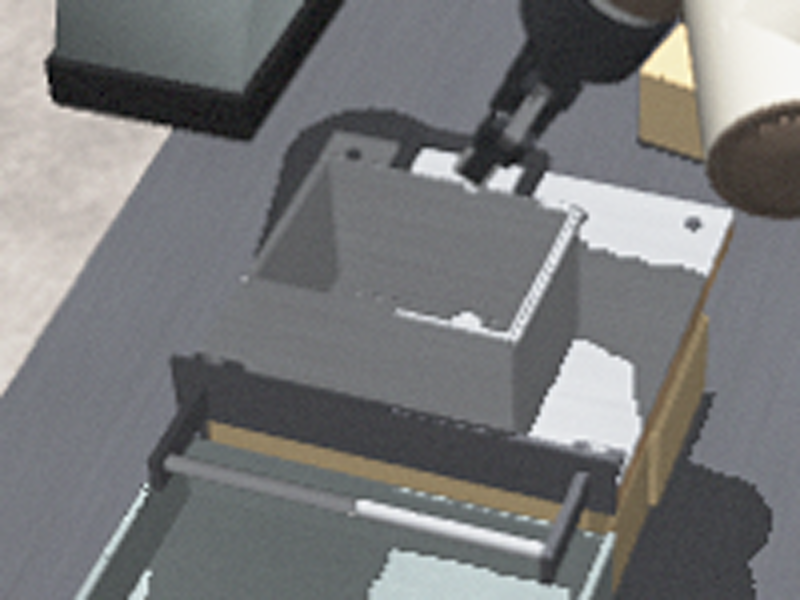

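Side view: pan foot close along the strip; force stepped up, so contact was made. I'll press a bit more to square it, then measure the alignment.

Run:
```python
from h import *
y=-152
while y<-148:
    y+=1; robot.move_straight(tcp([-3,y,228]),Q,v=25); g=grasp(); print(y,g[0],g[1],np.round(readout.get_state()['ft_torque'],2))
    if g[1]@ys<-16: break
for n,tag in(('wrist','w4'),('scene','s4')):
    c=snap(n,tag);W=cloud(c);V=W-O;P=np.dstack([V@xs,V@ys,W[...,2]]).reshape(-1,3);P=P[~np.isnan(P[:,0])]
    for nm,zl,zh,yl,yh,xl in(('bar',226,238,-162,-144,28),('wallrim',234,242,-118,-95,70),('footrim',234,242,-10,14,70),('strip',166,174,-6,16,105),('restbar',146,156,50,72,90)):
        B=P[(P[:,2]>zl)&(P[:,2]<zh)&(P[:,1]>yl)&(P[:,1]<yh)&(abs(P[:,0])<xl)]
        if len(B)<20: print(tag,nm,len(B));continue
        k,b=np.polyfit(B[:,0],B[:,1],1); print(tag,nm,len(B),'yaw',np.degrees(k).round(2),'y',b.round(1),np.percentile(B[:,1],[2,98]).round(1),'z',np.percentile(B[:,2],[5,95]).round(1),'x',np.percentile(B[:,0],[1,99]).round(0))
```

```text
-151 [  -2.4 -152.9  228.8] [  4.3 -14.2   3.3] [-3.34 -0.36 -1.9 ]
-150 [  -2.  -152.4  229.3] [  4.7 -16.3   2.8] [-4.06 -0.68 -2.27]
w4 bar 5495 yaw -0.66 y -152.6 [-159.8 -146.2] z [231.8 236.5] x [-28.  27.]
w4 wallrim 5014 yaw -1.3 y -107.3 [-116.  -103.9] z [234.9 240.3] x [-30.  69.]
w4 footrim 0
w4 strip 3051 yaw -0.59 y -0.0 [-1.5  1.3] z [166.4 173.6] x [-67.  76.]
w4 restbar 0
s4 bar 88 yaw 0.1 y -155.3 [-161.6 -145.7] z [229.  237.3] x [-28.  27.]
s4 wallrim 78 yaw -0.7 y -110.1 [-113.5 -107.3] z [235.4 241.4] x [-30.  68.]
s4 footrim 59 yaw 0.15 y -2.0 [-5.  -0.3] z [234.4 240.8] x [-68.  65.]
s4 strip 40 yaw 2.77 y -2.4 [-4.  5.] z [166.5 172.6] x [-68. 105.]
s4 restbar 194 yaw 0.02 y 57.3 [52.9 62.5] z [147.1 154.5] x [-86.  87.]
```

Contact is full (14–16 N, bar just starting to rise), and the strip face sits at +2.8 in my frame. Next is the swing about the strip's top edge, with a plan check first and forces logged.

```bash
cat >> h.py <<'E'
Cy=2.8
def bar(th):
    t=np.radians(th);d=np.array([np.sin(t),np.cos(t)]);n=np.array([-np.cos(t),np.sin(t)])
    return np.array([Cy,170])+58*d+156*n if th<=90 else np.array([Cy+5,170])+53*d+156*n
def pose(p,lean):
    T=np.radians(lean);X=np.sin(T)*xs-np.array([0,0,np.cos(T)]);M=np.stack([X,np.cross(-ys,X),-ys],1)
    return O+xs*p[0]+ys*p[1]+np.array([0,0,p[2]])+19*X, Ro.from_matrix(M).as_quat()[[3,0,1,2]]
def at(th): 
    b=bar(th); return pose([-3,b[0],b[1]],30+4*min(1,th/50))
E
python3 - <<'E'
from h import *
for th in range(0,109,12): print(th,bar(th).round(1),np.round(solver.ik(*at(th)),2) if solver.ik(*at(th)) is not None else None)
for th in list(range(0,61,6)):
    p,q=at(th); robot.move_straight(p,q,v=45); g=grasp(); print(th,g)
    if np.linalg.norm(g[1])>45: print('STOP');break
snap('side','d5');snap('wrist','w5');snap('scene','s5')
im=np.vstack([cv2.resize(cv2.imread('pics/d5.png')[100:320,120:420],(700,300)*1),cv2.resize(cv2.imread('pics/s5.png')[100:320,220:520],(700,300))]) if 0 else np.hstack([cv2.resize(cv2.imread('pics/d5.png')[80:330,170:370],(400,500)),cv2.resize(cv2.imread('pics/w5.png'),(400,500))])
cv2.imwrite('pics/m5.png',im)
E
```

```text
0 [-153.2  228. ] [ 0.16  0.22 -0.5   0.29 -0.35  1.13]
12 [-137.7  259.2] [ 0.19  0.18 -0.48  0.3  -0.41  1.1 ]
24 [-116.1  286.4] [ 0.24  0.14 -0.46  0.34 -0.45  1.03]
36 [-89.3 308.6] [ 0.29  0.12 -0.46  0.39 -0.48  0.95]
48 [-58.5 324.7] [ 0.35  0.1  -0.46  0.45 -0.49  0.84]
60 [-25.  334.1] [ 0.41  0.1  -0.45  0.5  -0.52  0.75]
72 [  9.8 336.3] [ 0.47  0.11 -0.45  0.55 -0.54  0.66]
84 [ 44.2 331.2] [ 0.52  0.13 -0.46  0.6  -0.54  0.56]
96 [ 76.8 319.6] [ 0.56  0.16 -0.47  0.67 -0.53  0.46]
108 [106.4 302. ] [ 0.6   0.19 -0.5   0.75 -0.51  0.35]
0 (array([  -2.6, -153.4,  228.5]), array([ 1.5, -6.4,  4.2]), 10.32)
6 (array([  -3.1, -146.9,  243.3]), array([ 4.4, -9.1, -0.5]), 10.86)
12 (array([  -2.9, -138.1,  258.9]), array([ 3.8, -8.2,  1.4]), 11.4)
18 (array([  -3. , -128.1,  273.1]), array([ 3.5, -7.9,  1.9]), 11.94)
24 (array([  -3.4, -116.9,  286.2]), array([ 2.7, -8.6,  2.7]), 12.48)
30 (array([  -3.6, -103.9,  298.1]), array([-0.8, -6.6,  3.5]), 13.03)
36 (array([ -3.8, -89.9, 308.1]), array([-0.4, -7.1,  3.1]), 13.57)
42 (array([ -3.5, -74.6, 317.6]), array([-1.4, -6.3,  6. ]), 14.11)
48 (array([ -3.4, -58.6, 325. ]), array([-1.5, -5.5,  5.1]), 14.65)
54 (array([ -3.3, -41.8, 330.8]), array([-2.5, -4.6,  6.4]), 15.18)
60 (array([ -3.2, -24.5, 334.7]), array([-2.6, -2.7,  5.3]), 15.72)
```

View pics/m5.png

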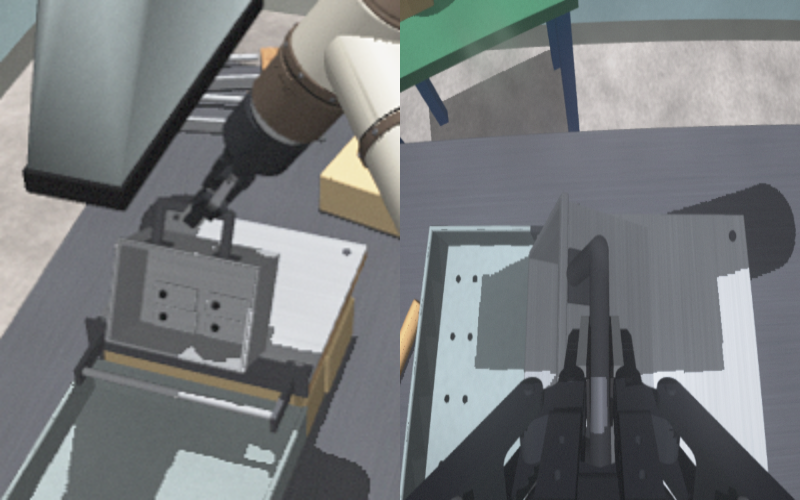

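Side view: pan tipped about 60° resting on the strip, tabs in against the foot wall, gripper well clear of the nozzle. Forces are small and the pan is pressed onto the strip. Continuing over.

Run:
```python
from h import *
for th in [66,72,78,84,88,92,95,98,101,104,106,108]:
    p,q=at(th); robot.move_straight(p,q,v=45 if th<90 else 30); g=grasp(); print(th,g)
    if np.linalg.norm(g[1])>45: print('STOP');break
robot.dwell(.5);print(grasp())
snap('side','d6');snap('wrist','w6');snap('scene','s6')
cv2.imwrite('pics/m6.png',np.hstack([cv2.resize(cv2.imread('pics/d6.png')[150:400,150:370],(400,500)),cv2.resize(cv2.imread('pics/s6.png')[180:320,240:450],(400,500))]))
```

```text
66 (array([ -3.1,  -7.1, 336.2]), array([-2.1, -0.8,  4.7]), 16.4)
72 (array([ -3.1,   9.7, 336.1]), array([-1.9, -1.9,  4. ]), 16.93)
78 (array([ -3. ,  27.4, 334.5]), array([-1.2, -0.8,  2.8]), 17.47)
84 (array([ -3. ,  44.5, 331. ]), array([-0.8, -2. ,  2.9]), 18.0)
88 (array([ -2.9,  56. , 327.7]), array([-0.2,  0.2,  1.1]), 18.41)
92 (array([ -3. ,  66.4, 323.7]), array([ 1.3, -0.4,  1.2]), 18.94)
95 (array([ -3. ,  74.5, 320.7]), array([0.8, 0.3, 1.3]), 19.38)
98 (array([ -3. ,  82.5, 317.1]), array([-0.2, -0.1,  3. ]), 19.82)
101 (array([ -3. ,  89.9, 312.8]), array([0.3, 1.8, 1.7]), 20.27)
104 (array([ -3. ,  97.2, 308.1]), array([0.7, 0.5, 0.6]), 20.71)
106 (array([ -3.1, 101.6, 305.1]), array([ 1.7, -0.5,  0.5]), 21.05)
108 (array([ -2.8, 106.6, 302.6]), array([-0.3, -1.4,  4.8]), 21.39)
(array([ -2.8, 106.6, 302.6]), array([-1.6, -0.4,  5. ]), 21.89)
```

View pics/m6.png

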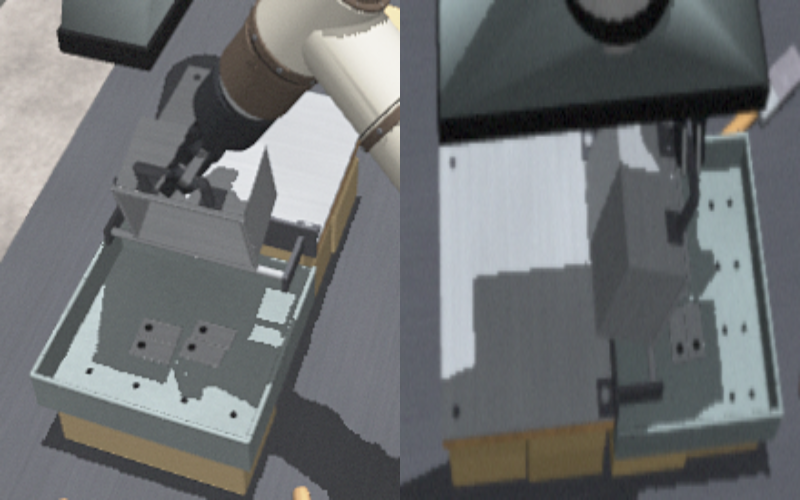

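Side view: all four tabs (four holes at ~(150,330), (200,335) in the crop) lie on the tray floor, and the pan lies across strip and bar. The 5 N upward step at 108° shows it seated. Releasing and backing out.

Run:
```python
from h import *
b=bar(108)
eoat.gripper_to(0.2); eoat.gripper_to(0.42); robot.dwell(.3); print(grasp())
t=np.radians(34)
for r in (70,170):
    p,q=pose([-3-r*np.sin(t),b[0],b[1]+r*np.cos(t)],34); robot.move_straight(p,q,v=70 if r<100 else 120)
p,q=pose([-3-180,b[0],b[1]+60],34)
try: robot.move_straight(p,q,v=150)
except robot.PlanningError as e: print(e)
robot.dwell(.6);print(grasp())
for n,t_ in(('side','d7'),('scene','s7')):
    c=snap(n,t_);W=cloud(c);V=W-O;P=np.dstack([V@xs,V@ys,W[...,2]]).reshape(-1,3);P=P[~np.isnan(P[:,0])]
    # handle-side wall, now on top
    B=P[(P[:,2]>215)&(P[:,2]<300)&(P[:,1]>-5)&(P[:,1]<130)&(abs(P[:,0])<75)]
    print(t_,len(B),np.percentile(B,[1,50,99],axis=0).round(0))
    U=P[(P[:,2]>240)&(P[:,2]<290)&(abs(P[:,0]-3)<65)&(P[:,1]>10)&(P[:,1]<90)]
    if len(U)>50:
        k,bb=np.polyfit(U[:,1],U[:,2],1);r=U[:,2]-k*U[:,1]-bb;m=abs(r)<6;k,bb=np.polyfit(U[m,1],U[m,2],1);print('tilt',90-np.degrees(np.arctan(k)),len(U),'z at y40',k*40+bb)
cv2.imwrite('pics/m7.png',np.hstack([cv2.resize(cv2.imread('pics/d7.png')[150:480,130:430],(400,500)),cv2.resize(cv2.imread('pics/s7.png')[180:320,140:510],(400,500))]))
```

```text
(array([ -3. , 106.4, 302. ]), array([ 0.3, -1.3, -0.4]), 22.91)
(array([-183. ,  106.4,  362. ]), array([ 1. ,  0.6, -0.8]), 26.57)
d7 2913 [[-72.  10. 220.]
 [-13.  55. 270.]
 [ 74. 106. 292.]]
tilt 107.24103169071194 1781 z at y40 275.4097540554669
s7 1724 [[-51.  -5. 234.]
 [ 17.  43. 268.]
 [ 74.  97. 290.]]
tilt 106.74731935964957 1128 z at y40 273.9362448280557
```

View pics/m7.png

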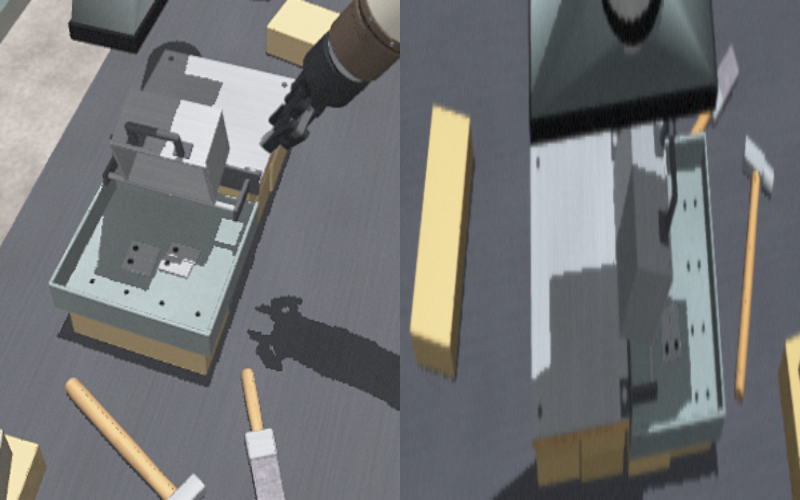

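The pan is seated: its top wall measures z ≈ 274–275 at y 40 against 275 expected, tilt ≈ 107°. The loose objects haven't moved, and the robot is clear.

Run:
```python
from h import *
job.sign_off(); print(grasp())
```

```text
the job is handed in; nothing more can be done
the job is handed in; nothing more can be done
```

The job is handed in: the pan is lying on its side across the strip and rest bar, and all four tabs are in the drip tray. It took about 27 s of the 48 s allowed.

- **Grasp and slide:** I gripped the pan's bar with the tool slanted 30°, and slid the pan flat along the board until its foot met the strip. Contact showed as a force step at about 10 N, and I pressed on to about 16 N to square it up. That last press raised the bar by about 0.8 mm, and I backed off before swinging.
- **Swing and release:** I swung the pan about the strip's top edge, keeping it on the strip, and let it down in small steps to 108°. Wrist force stayed below about 18 N throughout. At 108° the force stepped up by about 5 N, which I took as the pan seating. I then let go and backed clear under the nozzle.

**Last checks:**
- **Pan:** measured tilt was 106.7° and 107.2° in the two views, against about 108° nominal. Its top wall was at 274–275 mm, against 275 mm expected.
- **Tabs:** the side view shows all four on the tray floor.
- **Other objects:** the firebrick, hammer and brush look unmoved in the final pictures, though I did not measure them.
- **Nozzle:** no force sign of a touch, and the side view part-way through the swing shows the gripper clear of it.
- **Disagreement:** the scene and side cameras differed by about 4–6 mm in station y. I used the wrist camera for the grasp and the contact force for the strip's position instead.

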